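# Stand up the spindle sleeve and hold the bore probe in it

## Robot

A 6-joint arm with a two-finger parallel gripper is mounted at the origin on the work surface. World frame = base frame: x ahead of the robot, y to its left, z up, the work surface at z = 0. Lengths are in m, angles in rad, forces in N, time in s.
With the tool pointing down it reaches from about 0.25 to 0.725 m from the base axis. Payload 4 kg.
Tool frame: the origin (TCP) lies midway between the tips of the shut fingers; the grasp point (between the pads) lies 19 mm behind it; z points along the fingers, y is the direction in which the jaws open and shut (so a half turn about z gives the same grasp; the last joint's range is limited). The gripper opens to 85 mm and grips with 20 to 120 N. Pads are 22 mm wide; open, the fingers measure 114 mm over their backs; the gripper's body (76 mm by 85 mm) begins 54 mm behind the grasp point. The pads swing forward as they close: fully open they stand 13 mm farther back than shut.
Start: joints at [1.13, 0.241, 0.005, 1.335, 0, 1.571], TCP at [0.213, 0.452, 0.231] pointing down, gripper open.
Joint ranges: [-2.72, 2.72], [-1.05, 1.87], [-1.09, 1.28], [-1.99, 2.15], [-1.42, 1.44], [-3.14, 3.14]. Speed limits (rad/s): [2.79, 2.79, 3.14, 3.14, 3.14, 3.14].

## Interface

Orientations are given as a unit quaternion [x, y, z, w].
In Python, from workcell import bot gives the robot as it stands.
- The arm moves only by the shell command python3 -m inch 'ROWS'. ROWS is JSON, a list of rows, each a list of 5 numbers: the shift along the tool's x, y, z scaled (see below), then the turn about the tool's z scaled (see below), then the closure, from 0 (fully open) to 1 (shut). A call has 1 to 10 rows; each row is the pose to reach, as a shift and turn from the pose commanded when the call began, along the tool's axes at that moment; what a row does not reach only later rows make up. The controller multiplies each number of a shift by 100 cm and each number of a turn by 120 degrees. A row lasts 1/8 s, in which the tool goes at most 62.5 mm and 10.7 degrees, less where a joint would pass 70% of its speed; a pose out of reach is approached as far as the arm can. A call with a number of a shift or a turn outside -1 to 1 is refused whole. A call with a gripper value outside its range is refused whole. The fingers move at their own pace and stop on an object; the grip force is fixed at half the most. Time passes only in rows, so rows that repeat a pose let the fingers close. It gives the time, the measured TCP pose, the force and the opening at its end, in the units of the state.
- bot.get_obs(): the state, without advancing time (a new reading comes with each control period).
- bot.camera(name): name is "scene" or "top" or "wrist"; returns the picture (400x640x3 uint8, red, green, blue); there is no depth.
- bot.calibration(name): a dict with "intrinsics" (3x3 intrinsics, pixels), "k1" (the pictures are not rectified: a ray, as slopes to the right and down, at radius r is drawn at 1 + k1 r^2 times it, then the intrinsics apply), "xyz" and "attitude" of the camera in the world; the wrist camera has in their place "tool_from_camera" (4x4, takes a point from camera to tool coordinates, whose origin is the TCP and whose axes are the flange's). Camera axes: x right, y down, z forward; pixel columns grow to the right and rows downward; lengths in m; the calibration is good to about 2 mm. A picture is of the moment at which its call begins: read the wrist's pose just before it. calibration takes no time and is no camera call.
- bot.job_done(): hands the job in, once; it reports no verdict.
Trained networks look in the newest picture that a camera, given by its name, has taken for a name from the list of things; names that differ only in an ending like _2 or _b are one class to them, and where a whole thing is asked for, a point or a joint stands for the part that bears it (a point fixed in the world has none). Each returns a list of dicts, best first, with "score" (0 to 1); they miss things now and then, are a little off and sometimes report something else, mostly with a low value. They report only what shows in the picture. A call takes as long as a camera call.
- bot.masks_of(camera, target): "pixels" (400x640 bool, what is visible of it) and "extent" ([left, top, width, height] as shares, 0 to 1, of the picture: columns of its width, rows of its height, round what is visible of it).
- bot.spot_point(camera, target): "point" ([column, row] as shares, 0 to 1, of the picture: columns of its width, rows of its height: a listed point, or the origin of a listed thing).
The state is a dict: "clock": time; "joint_pos": joint angles; "joint_vel": joint speeds; "tau": joint torques, N m; "eef_pos": TCP position; "tool_rot": TCP orientation; "ft_force": force on the tool from outside, world axes, zero at the start; "ft_torque": the same for the moment, N m; "grip_width": finger opening in m.
Only numpy, scipy, OpenCV 4.12 (cv2) and the standard library are available. Lean on these libraries where they do the work, as an engineer would, in place of code of your own. Each camera call takes 0.05 s, during which the arm holds its last target.

## Task

The engraver's spindle sleeve has been knocked over: first stand it upright on its square flange on the bench and let go of it. Then take the bore probe by its handle out of the plywood stand and lower its stem into the sleeve's bore, never letting the probe touch the sleeve, until the tip is in the lower half of the bore but clear of the bench. Finish while still holding the probe there, upright, still and centred in the bore, and leave the roll of tape, the jar and the wheel alone.

Things in the scene. Friction and masses are not known exactly. Their poses are not given: they have to be found in the camera images.
- sleeve: Aluminium sleeve, 0.3 kg: round tube 46 mm outside, 80 mm long, plain through bore 26 mm; at one end a square flange 64 x 64 x 8 mm. Origin: centre of the flange's outer face (the underside when it stands); z along the bore towards the mouth; x, y along the flange's sides. Starts lying loose on a flange edge and the tube's rim, z pointing 7 deg below level and roughly to world +y (within 0.4 rad).
- sleeve_mouth (a point): Centre of the sleeve's mouth, on the bore axis, 80 mm from the origin of sleeve; 80 mm above the bench when the sleeve stands. The sleeve lies on the left or the right of the work area, the probe stand on the other side.
- probe: Bore probe, 0.15 kg: steel stem 10 mm diameter, 95 mm long; above it a steel collar 30 mm diameter, 6 mm thick; above that a round black handle 26 mm diameter, 60 mm long. Origin: centre of the stem's tip; z up along the stem (handle from 101 to 161 mm). Starts upright in the plywood stand, collar resting on its top, stem hanging in its hole.
- probe_tip (a point): Centre of the free end of the probe's stem (same point as the origin of probe).
- holder: Plywood probe stand fixed to the bench: 90 x 90 mm, 105 mm high, two side cheeks and an 8 mm top plate with a through hole 16 mm in diameter in its middle. Origin: centre of its underside, z up. The hole is open below; the probe's tip hangs 10 mm above the bench.
- tape: Roll of masking tape lying flat, a pale ring 96 mm outside and 76 mm inside diameter, 25 mm high, beyond the work on the left. Origin: centre of its underside. Leave alone.
- jar: Clear jar with a grey lid, 68 mm diameter, 55 mm high, standing beyond the work on the right. Origin: centre of its underside. Leave alone.
- wheel: Black rubber model-car wheel lying flat, 74 mm diameter, 34 mm high, beyond the work in the middle. Origin: centre of its underside. Leave alone.

How it is judged:
By the outcome, as a careful person would: the job done as asked, in the order asked, and still so for the second after the job is handed in, while the arm keeps its last pose, push and grip.
It also fails if it takes over 72 s, if anything falls off the work surface, if the arm or the gripper's body presses on something with over 40 N, if the wrist force passes 120 N, or if a joint passes its speed limit or range.

## Working session

There is one attempt and no reset: what is moved stays moved. The work goes in short steps, Python scripts to look and compute and a shell command to move; the robot and the scene stay as the last step left them, time stands still between calls to the robot, and variables do not carry over. Pictures are saved under pics/ and viewed, and the job is handed in when it is done.

```bash
ls; mkdir -p pics; cat > h.py <<'E'
import numpy as np, cv2
from workcell import bot
from scipy.spatial.transform import Rotation as R
def snap(n,f):
    im=bot.camera(n); cv2.imwrite('pics/'+f,im[:,:,::-1].copy()); return im
E
python3 - <<'E'
from h import *
o=bot.get_obs(); print(o)
for n in ['scene','top','wrist']:
    print(n,bot.calibration(n)); snap(n,n+'0.png')
    for t in ['sleeve','sleeve_mouth','probe','probe_tip','holder','tape','jar','wheel']:
        try:
            m=bot.masks_of(n,t); s=bot.spot_point(n,t)
            print(t,[(round(a['score'],2),np.round(np.array(a['extent'])*[640,400,640,400],0).tolist()) for a in m[:2]],[(round(a['score'],2),np.round(np.array(a['point'])*[640,400],1).tolist()) for a in s[:2]])
        except Exception as e: print(t,e)
print(bot.get_obs()['clock'])
E
```

```text
pics
{'clock': 0.0, 'joint_pos': array([1.12999218e+00, 2.41434873e-01, 3.72559510e-03, 1.33516580e+00,
       3.94058514e-06, 1.57081569e+00]), 'joint_vel': array([ 0.00182863, -0.00039923, -0.00108772, -0.00097065,  0.00059964,
        0.00124477]), 'tau': array([-4.95137301e-04, -3.72316039e+01,  2.52411300e+01,  1.71614141e-02,
        6.47589331e-05, -1.30481908e-05]), 'eef_pos': array([0.21306861, 0.45164588, 0.23040252]), 'tool_rot': array([ 2.18631315e-01,  9.75806983e-01, -1.01380413e-03, -2.29143162e-04]), 'ft_force': array([-0.47131266,  0.78270671, -0.50776294]), 'ft_torque': array([-0.04081158,  0.01003729, -0.02744537]), 'grip_width': 0.0854785596741868}
scene {'intrinsics': array([[408.62850023,   0.        , 321.34095208],
       [  0.        , 408.62850023, 202.85689281],
       [  0.        ,   0.        ,   1.        ]]), 'k1': -0.037365494804696524, 'xyz': array([1.07139593, 0.10583184, 0.68820872]), 'attitude': array([ 0.62408031,  0.7179646 , -0.2362293 , -0.19810683])}
sleeve [(0.82, [374.0, 152.0, 41.0, 46.0])] [(0.71, [379.8, 171.5])]
sleeve_mouth [(0.72, [36
[... 1476 characters left out ...]
(0.51, [250.1, 156.0])]
wrist {'intrinsics': array([[325.87341315,   0.        , 316.31117354],
       [  0.        , 325.87341315, 203.38174185],
       [  0.        ,   0.        ,   1.        ]]), 'k1': -0.05562972448835333, 'tool_from_camera': array([[-2.07996698e-04, -9.51808213e-01, -3.06693792e-01,
         7.89483013e-02],
       [ 9.99999893e-01, -3.24885791e-04,  3.30076094e-04,
        -5.72402516e-04],
       [-4.13809592e-04, -3.06693690e-01,  9.51808179e-01,
        -1.42347252e-01],
       [ 0.00000000e+00,  0.00000000e+00,  0.00000000e+00,
         1.00000000e+00]])}
sleeve [] []
sleeve_mouth [] []
probe [] []
probe_tip [] []
holder [] []
tape [] []
jar [] []
wheel [] []
2.55
```

View pics/scene0.png

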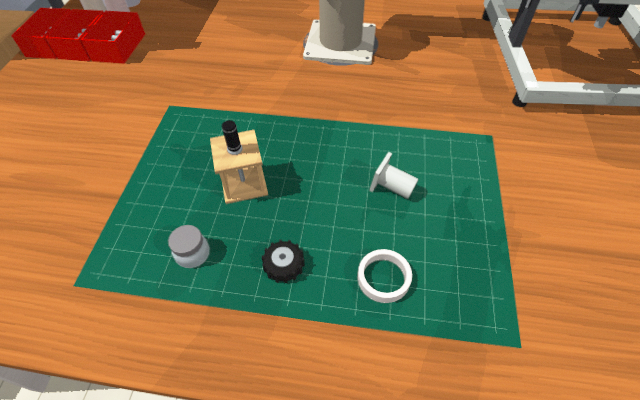

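View pics/top0.png

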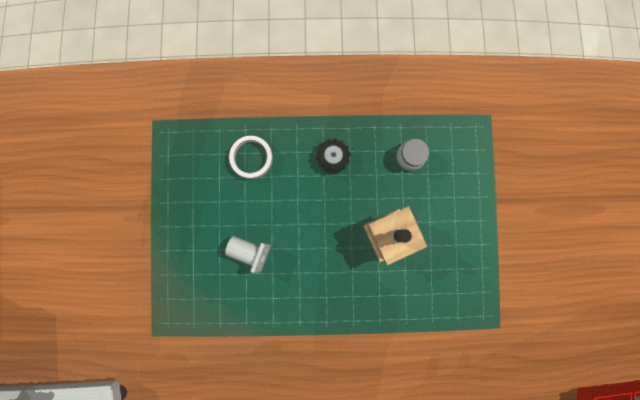

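View pics/wrist0.png

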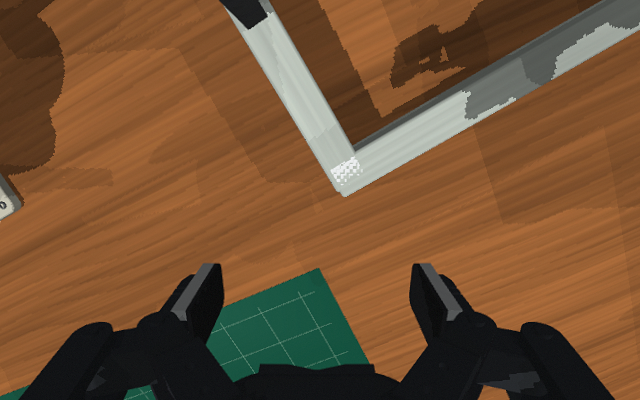

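```bash
cat >> h.py <<'E'
def campose(n,obs=None):
    c=bot.calibration(n)
    if n=='wrist':
        o=obs or bot.get_obs(); T=np.eye(4);T[:3,:3]=R.from_quat(o['tool_rot']).as_matrix();T[:3,3]=o['eef_pos']
        M=T@c['tool_from_camera']; return c,M[:3,:3],M[:3,3]
    return c,R.from_quat(c['attitude']).as_matrix(),np.array(c['xyz'])
def ray(n,px,P=None):
    c,Rm,t=P or campose(n); K=c['intrinsics']
    d=np.array([(px[0]-K[0,2])/K[0,0],(px[1]-K[1,2])/K[1,1]]); u=d.copy()
    for _ in range(30): u=d/(1+c['k1']*(u@u))
    return t,Rm@np.array([u[0],u[1],1.])
def atz(n,px,z,P=None):
    t,d=ray(n,px,P); return t+d*(z-t[2])/d[2]
def proj(n,X,P=None):
    c,Rm,t=P or campose(n); K=c['intrinsics']
    p=(np.atleast_2d(X)-t)@Rm; u=p[:,:2]/p[:,2:]; r2=(u**2).sum(1,keepdims=True)
    u=u*(1+c['k1']*r2); return u*[K[0,0],K[1,1]]+[K[0,2],K[1,2]]
def tri(obs):
    A=np.zeros((3,3));b=np.zeros(3)
    for n,px,*P in obs:
        t,d=ray(n,px,*(P)); d=d/np.linalg.norm(d); M=np.eye(3)-np.outer(d,d); A+=M;b+=M@t
    return np.linalg.solve(A,b)
E
python3 - <<'E'
from h import *
print('mouth',tri([('scene',(410.2,186.5)),('top',(227.1,243.2))]), atz('top',(227.1,243.2),.025))
print('flange',tri([('scene',(379.8,171.5)),('top',(262.9,257.1))]),atz('top',(262.9,257.1),.033))
print('probe tip',tri([('scene',(243.1,176.9)),('top',(387.8,235.3))]))
print('wheel',atz('scene',(285.7,263.4),0),'tape',atz('top',(250.3,158.8),0),'jar',atz('scene',(189.9,251.3),0))
E
```

```text
mouth [0.54227428 0.20882896 0.04009939] [0.54174068 0.2168279  0.025     ]
flange [0.51036819 0.13868748 0.03767832] [0.51032531 0.13693604 0.033     ]
probe tip [ 0.5528438  -0.14047507  0.02585443]
wheel [ 0.72741151 -0.01869944  0.        ] tape [0.73346196 0.16736604 0.        ] jar [ 0.72767951 -0.20725003  0.        ]
```

```bash
cat >> h.py <<'E'
from scipy.optimize import minimize
a=np.linspace(0,2*np.pi,40,endpoint=False)
TUBE=np.vstack([np.c_[.023*np.cos(a),.023*np.sin(a),np.full(40,z)] for z in (0.008,.08)])
FL=np.array([[x,y,z] for x in(-.032,.032) for y in (-.032,.032) for z in (0,.008)])
def sil(n,parts,P,S=4):
    im=np.zeros((400*S,640*S),np.uint8)
    for X in parts:
        p=proj(n,X,P); h=cv2.convexHull(np.round((p+.5)*S).astype(np.int32)); cv2.fillConvexPoly(im,h,1)
    return cv2.resize(im*255,(640,400),interpolation=cv2.INTER_AREA)/255.
def lying(x,y,yaw):
    # x,y of sleeve origin
    t=np.radians(7.1); z=np.array([np.cos(yaw)*np.cos(t),np.sin(yaw)*np.cos(t),-np.sin(t)])
    xx=np.array([-np.sin(yaw),np.cos(yaw),0]); yy=np.cross(z,xx); Rm=np.c_[xx,yy,z]
    zo=.023*np.cos(t)+.08*np.sin(t)
    return Rm,np.array([x,y,zo])
def fit(masks,x0,model,parts):
    # masks: list of (name,mask,P)
    def cost(v):
        Rm,t=model(*v); c=0
        for n,m,P in masks:
            s=sil(n,[X@Rm.T+t for X in parts],P); c+=np.abs(s-m).sum()/m.sum()
        return c
    r=minimize(cost,x0,method='Nelder-Mead',options=dict(initial_simplex=np.array([x0]+[np.array(x0)+d for d in np.diag([.008]*2+[.12]*(len(x0)-2))]),maxiter=200,xatol=1e-4,fatol=1e-4))
    return r.x,r.fun
E
python3 - <<'E'
from h import *
ms=[]
for n in ('scene','top'):
    bot.camera(n); m=bot.masks_of(n,'sleeve')[0]['pixels'].astype(float); ms.append((n,m,campose(n)))
for k in (ms,ms[:1],ms[1:]): print(fit(k,[.51,.137,1.18],lying,[TUBE,FL]))
E
```

```text
(array([0.50753433, 0.13731053, 1.20274276]), np.float64(0.21718788987097426))
(array([0.50301388, 0.13792041, 1.19344248]), np.float64(0.05350980392156862))
(array([0.50870897, 0.13795174, 1.1908331 ]), np.float64(0.047400182871075884))
```

```bash
python3 -m inch '[[-0.395,-0.1,0.05,-0.779,0],[-0.395,-0.1,0.05,-0.779,0],[-0.395,-0.1,0.05,-0.779,0],[-0.395,-0.1,0.05,-0.779,0],[-0.395,-0.1,0.05,-0.779,0],[-0.395,-0.1,0.05,-0.779,0],[-0.395,-0.1,0.05,-0.779,0],[-0.395,-0.1,0.05,-0.779,0],[-0.395,-0.1,0.05,-0.779,0],[-0.395,-0.1,0.05,-0.779,0]]'
python3 - <<'E'
from h import *
o=bot.get_obs(); P=campose('wrist',o); snap('wrist','w1.png')
print(o['eef_pos'],o['joint_pos'],R.from_quat(o['tool_rot']).as_matrix().round(3))
for t in ['sleeve']:
    m=bot.masks_of('wrist',t); print([(a['score'],np.array(a['extent'])*[640,400,640,400]) for a in m])
    if m: print(fit([('wrist',m[0]['pixels'].astype(float),P)],[.506,.1375,1.19],lying,[TUBE,FL]))
E
```

```text
clock: 4.0
eef_pos: [0.5282, 0.1926, 0.181]
tool_rot: [-0.562, 0.827, 0.0, -0.0]
ft_force: [-0.0, -0.5, -0.5]
grip_width: 0.0855
[0.52822427 0.19262135 0.18096378] [ 3.49632848e-01  3.89085851e-01  8.04611701e-02  1.26271006e+00
  7.48778292e-05 -8.43132599e-01] [[-0.369 -0.929 -0.001]
 [-0.929  0.369 -0.   ]
 [ 0.     0.    -1.   ]]
[(0.85, array([278.912, 117.92 ,  80.   ,  98.4  ]))]
(array([0.50533227, 0.13767729, 1.1954987 ]), np.float64(0.0303464184862586))
```

View pics/w1.png

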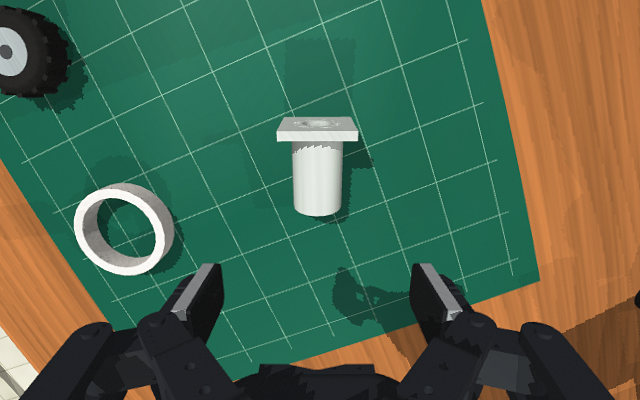

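```bash
python3 -m inch '[[-0.002,0.001,0.05,0,0],[-0.002,0.001,0.1,0,0],[-0.002,0.001,0.14,0,0],[-0.002,0.001,0.165,0,0],[-0.002,0.001,0.176,0,0],[-0.002,0.001,0.176,0,0]]'
python3 - <<'E'
from h import *
snap('wrist','w2.png'); snap('scene','s2.png')
E
```

```text
clock: 4.85
eef_pos: [0.5275, 0.1955, 0.005]
tool_rot: [-0.561, 0.828, 0.0, -0.0]
ft_force: [0.2, -0.2, 0.3]
grip_width: 0.0855
```

View pics/w2.png

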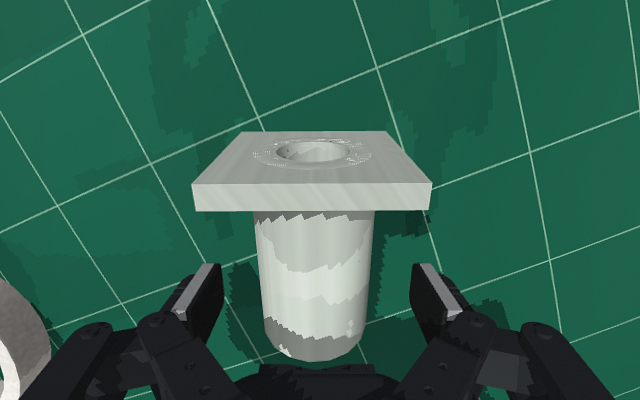

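View pics/s2.png

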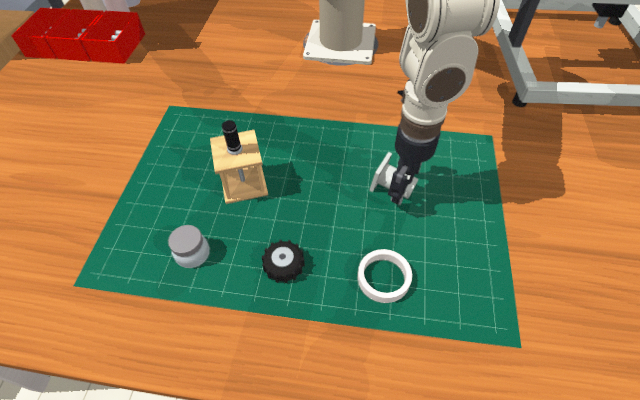

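```bash
python3 -m inch '[[0,0,0,0,1],[0,0,0,0,1],[0,0,0,0,1],[0,0,0,0,1],[0,0,0,0,1],[0,0,0,0,1]]'
python3 -m inch '[[0.0015,0,-0.003,0,1],[0.0035,0,-0.007,0,1],[0.008,0,-0.0145,0,1],[0.0139,0,-0.022,0,1],[0.02,0,-0.028,0,1],[0.0278,0,-0.0336,0,1],[0.0278,0,-0.0336,0,1]]'
python3 - <<'E'
from h import *
snap('wrist','w3.png')
print(bot.get_obs()['ft_torque'])
E
```

```text
clock: 5.7
eef_pos: [0.5284, 0.1957, 0.0062]
tool_rot: [-0.561, 0.828, -0.0, 0.001]
ft_force: [-0.2, -0.6, 5.9]
grip_width: 0.0438
clock: 6.58
eef_pos: [0.5175, 0.1691, 0.0395]
tool_rot: [-0.56, 0.828, -0.0, 0.0]
ft_force: [-1.1, 1.0, -2.1]
grip_width: 0.0438
[ 0.04534615 -0.0643326  -0.02343044]
```

View pics/w3.png

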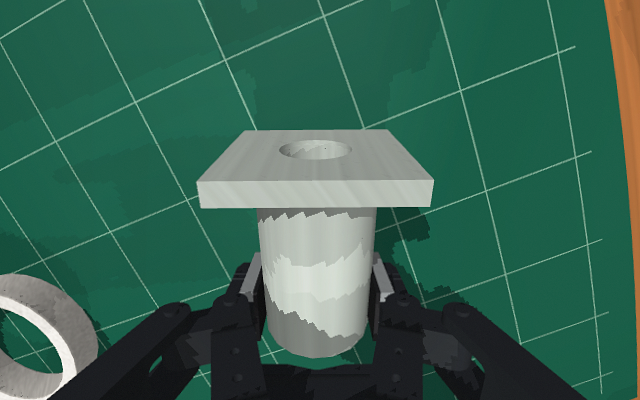

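```bash
python3 -m inch '[[-0.015,0,0.015,0,1],[-0.0278,0,0.029,0,1],[-0.0278,0,0.0345,0,1],[-0.0278,0,0.0345,0,0.4],[-0.0278,0,0.0345,0,0.3],[-0.0278,0,0.0345,0,0.3],[-0.044,0,0.0345,0,0.3],[-0.044,0,0.0345,0,0.3]]'
python3 -m inch '[[0,0,0,0,0.4],[0,0,0,0,0.4],[0,0,0,0,0.4]]'
python3 -m inch '[[0,0,0,0,0.5],[0,0,0,0,0.5],[0,0,0,0,0.5]]'
python3 - <<'E'
from h import *
snap('wrist','w4.png')
E
```

```text
clock: 7.62
eef_pos: [0.5348, 0.212, 0.0045]
tool_rot: [-0.561, 0.828, -0.0, 0.001]
ft_force: [1.4, 0.3, 0.3]
grip_width: 0.0598
clock: 8.0
eef_pos: [0.5336, 0.2103, 0.0044]
tool_rot: [-0.561, 0.828, 0.0, -0.0]
ft_force: [-0.5, -0.2, 0.5]
grip_width: 0.0511
clock: 8.38
eef_pos: [0.5339, 0.2103, 0.0046]
tool_rot: [-0.561, 0.828, -0.0, 0.0]
ft_force: [0.3, -0.9, 1.7]
grip_width: 0.0439
```

View pics/w4.png

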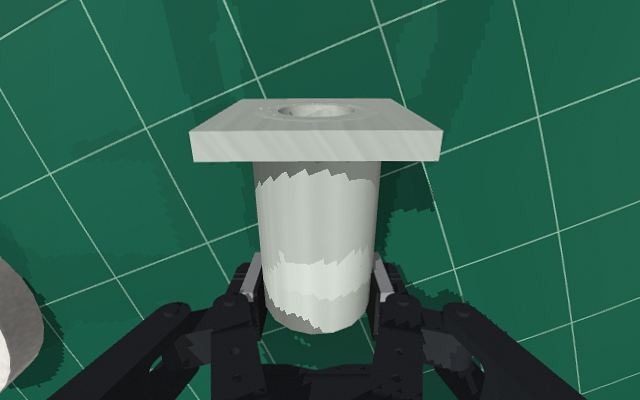

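```bash
python3 -m inch '[[0,0,-0.005,0,0.492],[0,0,-0.012,0,0.492],[0.002,0,-0.02,0,0.492],[0.005,0,-0.03,0,0.492],[0.005,0,-0.03,0,0.492]]'
python3 - <<'E'
from h import *
snap('wrist','w5.png')
E
```

```text
clock: 9.05
eef_pos: [0.5327, 0.206, 0.0357]
tool_rot: [-0.561, 0.828, -0.0, 0.001]
ft_force: [-0.3, 0.7, -2.3]
grip_width: 0.0438
```

View pics/w5.png

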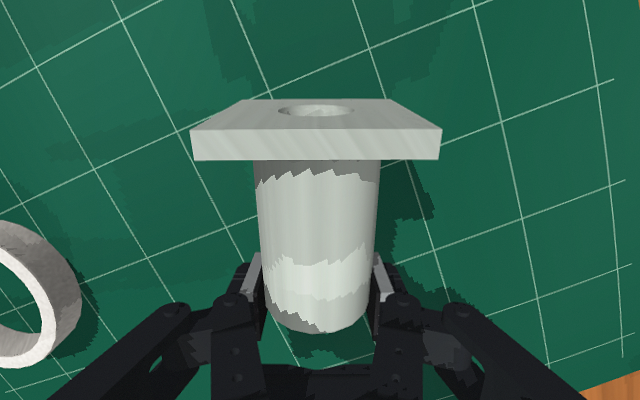

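```bash
for i in 1; do python3 -m inch '[[0,0,0.008,0,0.488],[0,0,0.008,0,0.488]]'; python3 -m inch '[[0,0,0,0,0.485]]';  python3 -m inch '[[0,0,0,0,0.483]]'; python3 -m inch '[[0,0,0,0,0.481]]'; done
python3 - <<'E'
from h import *
snap('wrist','w6.png')
E
```

```text
clock: 9.35
eef_pos: [0.5307, 0.2054, 0.025]
tool_rot: [-0.561, 0.828, 0.0, -0.001]
ft_force: [-0.5, -0.5, -1.8]
grip_width: 0.0438
clock: 9.48
eef_pos: [0.5314, 0.2057, 0.0258]
tool_rot: [-0.561, 0.828, 0.0, -0.001]
ft_force: [0.5, -0.1, -2.0]
grip_width: 0.0441
clock: 9.6
eef_pos: [0.5319, 0.2059, 0.0263]
tool_rot: [-0.561, 0.828, 0.0, -0.0]
ft_force: [-0.3, 0.6, -2.2]
grip_width: 0.0441
clock: 9.72
eef_pos: [0.532, 0.2059, 0.0265]
tool_rot: [-0.561, 0.828, -0.0, 0.0]
ft_force: [0.4, 0.5, -2.0]
grip_width: 0.0442
```

View pics/w6.png

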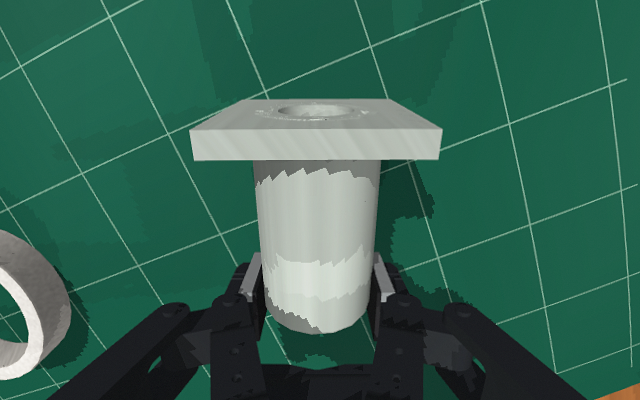

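Still held, so the force does fall off softly near contact. Loosen in smaller steps.

```bash
python3 -m inch '[[0,0,0,0,0.478]]'; python3 -m inch '[[0,0,0,0,0.475]]';  python3 -m inch '[[0,0,0,0,0.472]]'
python3 - <<'E'
from h import *
snap('wrist','w7.png')
E
```

```text
clock: 9.9
eef_pos: [0.532, 0.2059, 0.0265]
tool_rot: [-0.561, 0.828, -0.0, 0.0]
ft_force: [-0.2, 0.7, -1.8]
grip_width: 0.0443
clock: 10.02
eef_pos: [0.5322, 0.2059, 0.0268]
tool_rot: [-0.561, 0.828, -0.0, 0.0]
ft_force: [0.3, 0.1, 0.5]
grip_width: 0.0446
clock: 10.15
eef_pos: [0.5323, 0.206, 0.0269]
tool_rot: [-0.561, 0.828, -0.0, 0.0]
ft_force: [0.2, 0.6, -0.2]
grip_width: 0.0448
```

View pics/w7.png

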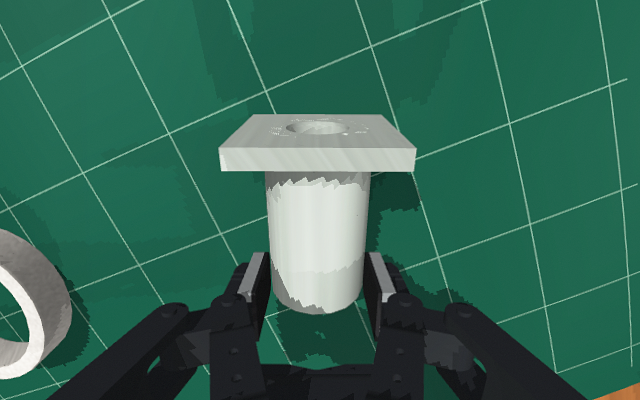

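```bash
python3 -m inch '[[0,0,0,0,0.3],[0,0,-0.06,0,0.3],[-0.02,0,-0.1,0,0.3],[-0.02,0,-0.1,0,0.3]]'
cat > f.py <<'E'
from h import *
o=bot.get_obs(); P=campose('wrist',o); bot.camera('wrist')
m=bot.masks_of('wrist','sleeve'); v,c=fit([('wrist',m[0]['pixels'].astype(float),P)],[.507,.1375,1.19],lying,[TUBE,FL])
print('clock',o['clock'],m[0]['score'],v,c,'tcp',o['eef_pos'])
ax=np.array([np.cos(v[2]),np.sin(v[2])]); Rt=R.from_quat(o['tool_rot']).as_matrix()
for L in (.062,.084):
    T=v[:2]+ax*L*np.cos(np.radians(7.1)); d=Rt.T@np.array([*(T-o['eef_pos'][:2]),.005-o['eef_pos'][2]]); print(L,d.round(4))
print('yaw err deg', np.degrees(v[2]-np.arctan2(-Rt[1,0],-Rt[0,0])))
E
python3 f.py
```

```text
clock: 10.7
eef_pos: [0.5427, 0.2266, 0.131]
tool_rot: [-0.561, 0.828, -0.001, 0.005]
ft_force: [-0.5, -0.5, -0.0]
grip_width: 0.0596
clock 10.7 0.87 [0.50645147 0.14311838 1.18992844] 0.03062101200519773 tcp [0.54266713 0.22663192 0.1309688 ]
0.062 [0.0304 0.0035 0.1257]
0.084 [0.0085 0.0035 0.1259]
yaw err deg -0.11490090821173213
```

```bash
python3 f.py
```

```text
Traceback (most recent call last):
  File "f.py", line 3, in <module>
    m=bot.masks_of('wrist','sleeve'); v,c=fit([('wrist',m[0]['pixels'].astype(float),P)],[.507,.1375,1.19],lying,[TUBE,FL])
                                                        ~^^^
IndexError: list index out of range
```

```bash
python3 f.py
```

```text
clock 10.9 0.83 [0.50667421 0.1430125  1.19395034] 0.027635335494103852 tcp [0.53801992 0.22371592 0.12486466]
0.062 [ 0.0248 -0.0009  0.1199]
0.084 [ 0.0029 -0.0008  0.1199]
yaw err deg 0.19155889123499903
```

```bash
python3 -m inch '[[0.003,-0.001,0.05,0,0.3],[0.003,-0.001,0.1,0,0.3],[0.003,-0.001,0.12,0,0.3],[0.003,-0.001,0.12,0,0.49],[0.003,-0.001,0.12,0,0.49],[0.003,-0.001,0.12,0,0.49],[0.003,-0.001,0.12,0,0.49]]'; python3 -m inch '[[0,0,-0.005,0,0.488],[0,0,-0.012,0,0.486],[0.002,0,-0.02,0,0.484],[0.004,0,-0.026,0,0.484],[0.004,0,-0.026,0,0.483],[0.004,0,-0.026,0,0.482]]'
python3 - <<'E'
from h import *
snap('wrist','w8.png')
E
```

```text
clock: 11.88
eef_pos: [0.5398, 0.2216, 0.0074]
tool_rot: [-0.561, 0.828, -0.0, 0.001]
ft_force: [-0.4, 0.7, -2.1]
grip_width: 0.0442
clock: 12.62
eef_pos: [0.5375, 0.2175, 0.0324]
tool_rot: [-0.561, 0.828, 0.0, -0.0]
ft_force: [0.4, -0.7, -2.0]
grip_width: 0.0443
```

View pics/w8.png

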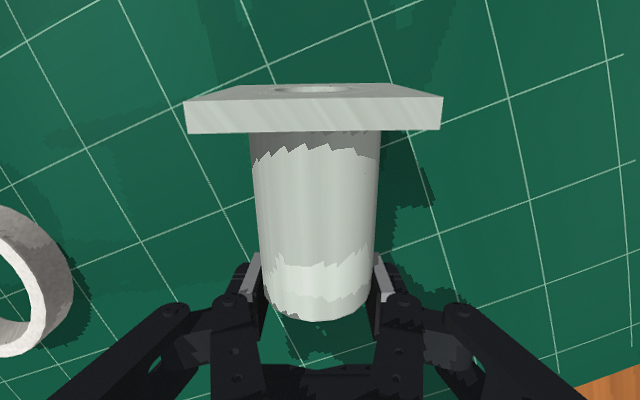

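```bash
python3 -m inch '[[0,0,0,0,0.481],[0,0,0,0,0.481]]'|grep -E "force|width"; python3 -m inch '[[0,0,0,0,0.48],[0,0,0,0,0.48]]'|grep -E "force|width";python3 - <<'E'
from h import *
snap('wrist','w9.png')
E
python3 -m inch '[[0,0,0,0,0.479],[0,0,0,0,0.479]]'|grep -E "force|width"
python3 - <<'E'
from h import *
snap('wrist','w10.png')
import cv2
cv2.imwrite('pics/c1.png',np.hstack([cv2.resize(cv2.imread('pics/w9.png'),(400,250)),cv2.resize(cv2.imread('pics/w10.png'),(400,250))]))
E
```

```text
ft_force: [-1.0, -0.3, -1.3]
grip_width: 0.0444
ft_force: [-0.6, -0.6, -2.4]
grip_width: 0.0442
ft_force: [0.0, -0.9, -1.9]
grip_width: 0.0445
```

View pics/c1.png

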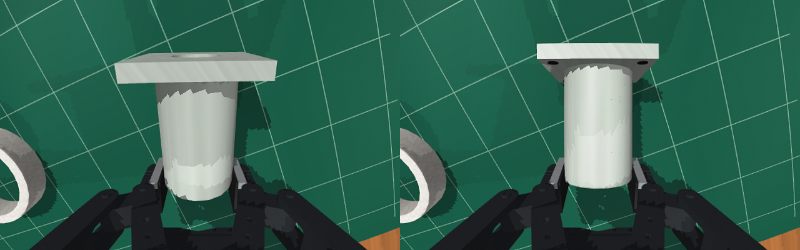

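```bash
python3 -m inch '[[0.003,0,-0.008,0,0.479],[0.006,0,-0.016,0,0.479],[0.009,0,-0.024,0,0.479],[0.009,0,-0.024,0,0.479]]'|grep -E "pos|force|width"
python3 - <<'E'
from h import *
snap('wrist','w11.png')
snap('scene','s11.png')
cv2.imwrite('pics/c2.png',np.hstack([cv2.resize(cv2.imread('pics/w11.png'),(400,250)),cv2.resize(cv2.imread('pics/s11.png')[100:225,300:500],(400,250))]))
E
```

```text
eef_pos: [0.535, 0.2092, 0.0576]
ft_force: [-0.7, 0.3, -2.3]
grip_width: 0.0447
```

View pics/c2.png

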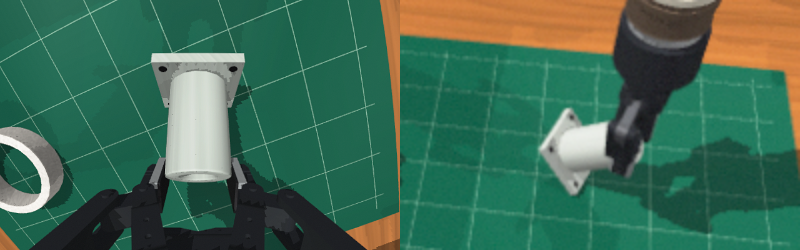

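```bash
python3 -m inch '[[0.003,0,-0.008,0,0.479],[0.006,0,-0.016,0,0.479],[0.006,0,-0.016,0,0.479]]'|grep -E "pos|force|width"
python3 - <<'E'
from h import *
snap('wrist','w12.png')
E
python3 -m inch '[[0,0,0,0,0.4785],[0,0,0,0,0.4785]]'|grep -E "pos|force|width"
python3 - <<'E'
from h import *
snap('wrist','w13.png')
cv2.imwrite('pics/c3.png',np.hstack([cv2.resize(cv2.imread('pics/w12.png'),(400,250)),cv2.resize(cv2.imread('pics/w13.png'),(400,250))]))
E
```

```text
eef_pos: [0.5328, 0.2037, 0.0735]
ft_force: [1.1, -0.2, -0.9]
grip_width: 0.0447
eef_pos: [0.5318, 0.2036, 0.0721]
ft_force: [-0.4, -1.3, -3.4]
grip_width: 0.0447
```

View pics/c3.png

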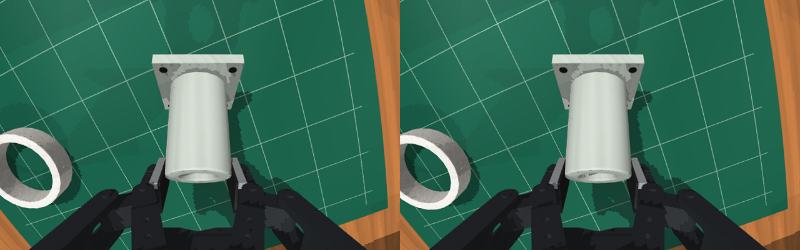

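```bash
python3 -m inch '[[0,0,0,0,0.478],[0,0,0,0,0.478]]'|grep -E "force|width"
python3 - <<'E'
from h import *
snap('wrist','w14.png')
E
python3 -m inch '[[0,0,0,0,0.4775],[0,0,0,0,0.4775]]'|grep -E "force|width"
python3 - <<'E'
from h import *
snap('wrist','w15.png')
cv2.imwrite('pics/c4.png',np.hstack([cv2.resize(cv2.imread('pics/w14.png'),(400,250)),cv2.resize(cv2.imread('pics/w15.png'),(400,250))]))
E
```

```text
ft_force: [-0.2, -0.8, -1.8]
grip_width: 0.0447
ft_force: [-0.4, 0.1, -2.7]
grip_width: 0.0443
```

View pics/c4.png

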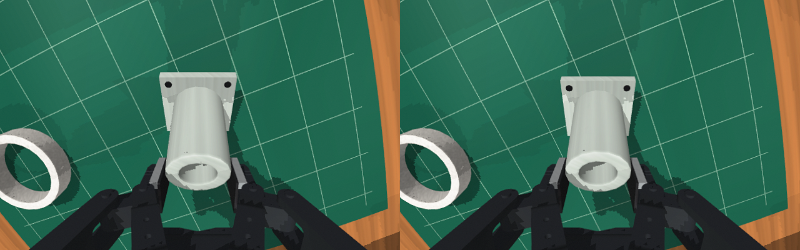

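```bash
cat > g.py <<'E'
from h import *
# L=.077 point located at tool frame (px, 0, pz); tilt phi
def run():
    o=bot.get_obs(); P=campose('wrist',o); bot.camera('wrist')
    m=bot.masks_of('wrist','sleeve')
    if not m: m=bot.masks_of('wrist','sleeve')
    m=m[0]
    Rt=R.from_quat(o['tool_rot']).as_matrix()
    def model(px,pz,phi):
        z=Rt@np.array([-np.cos(phi),0,-np.sin(phi)]); xx=Rt[:,1]; Rm=np.c_[xx,np.cross(z,xx),z]
        G=o['eef_pos']+Rt@np.array([px,0,pz]); return Rm,G-.077*z
    v,c=fit([('wrist',m['pixels'].astype(float),P)],[.009,-.022,1.05],model,[TUBE,FL])
    Rm,t=model(*v); F=FL@Rm.T+t
    print('clock',o['clock'],'score',m['score'],'px,pz,phi',v[:2].round(4),np.degrees(v[2]).round(1),'cost',round(c,3),'tcp',o['eef_pos'].round(4),'low z',F[:,2].min().round(4),'origin',t.round(4))
    return v,o
if __name__=='__main__': run()
E
python3 g.py
```

```text
clock 15.45 score 0.56 px,pz,phi [ 0.0051 -0.0139] 64.5 cost 0.03 tcp [0.5321 0.2036 0.0724] low z 0.0031 origin [0.5179 0.1681 0.0169]
```

```bash
python3 -m inch '[[0,0,0.003,0,0.478],[0.0,0,0.005,0,0.478]]'|grep -E "force|width|pos"; python3 g.py
```

```text
eef_pos: [0.5319, 0.2036, 0.0671]
ft_force: [0.4, 0.3, -1.4]
grip_width: 0.0449
clock 15.8 score 0.62 px,pz,phi [ 0.0031 -0.0127] 62.3 cost 0.029 tcp [0.5319 0.2036 0.0671] low z -0.0033 origin [0.5175 0.1674 0.0116]
```

```bash
python3 -m inch '[[0.005,0,0.001,0,0.478],[0.01,0,0.001,0,0.478],[0.015,0,0.001,0,0.478],[0.02,0,0.002,0,0.478],[0.02,0,0.002,0,0.478]]'|grep -E "force|width|pos"; python3 g.py
```

```text
eef_pos: [0.5245, 0.1845, 0.0654]
ft_force: [-0.2, 0.1, -2.3]
grip_width: 0.0446
clock 16.525 score 0.82 px,pz,phi [ 0.0048 -0.015 ] 64.1 cost 0.033 tcp [0.5245 0.1845 0.0654] low z -0.0028 origin [0.5102 0.1488 0.0112]
```

```bash
python3 -m inch '[[0.003,0,0.003,0,0.479],[0.006,0,0.006,0,0.479],[0.012,0,0.007,0,0.479],[0.018,0,0.008,0,0.479],[0.022,0,0.008,0,0.479],[0.022,0,0.008,0,0.479]]'|grep -E "force|width|pos"; python3 g.py
```

```text
eef_pos: [0.5164, 0.1642, 0.0574]
ft_force: [-1.1, -0.2, 1.0]
grip_width: 0.0444
clock 17.375 score 0.88 px,pz,phi [ 0.0103 -0.0206] 85.7 cost 0.026 tcp [0.5164 0.1642 0.0574] low z -0.0012 origin [0.5104 0.1492 0.0012]
```

Working: now about 86°. Finish the arc, then loosen.

```bash
python3 -m inch '[[0.003,0,0.001,0,0.479],[0.006,0,0.002,0,0.479],[0.006,0,0.002,0,0.47],[0.006,0,0.002,0,0.45],[0.006,0,0.002,0,0.4]]'|grep -E "force|width|pos"; python3 g.py
python3 - <<'E'
from h import *
snap('wrist','w16.png')
snap('scene','s16.png')
cv2.imwrite('pics/c5.png',np.hstack([cv2.resize(cv2.imread('pics/w16.png'),(400,250)),cv2.resize(cv2.imread('pics/s16.png')[100:225,300:500],(400,250))]))
E
```

```text
eef_pos: [0.5143, 0.1592, 0.0553]
ft_force: [-0.6, -0.3, 0.4]
grip_width: 0.0513
clock 18.1 score 0.75 px,pz,phi [ 0.0112 -0.0193] 90.3 cost 0.023 tcp [0.5143 0.1592 0.0553] low z -0.0026 origin [ 0.5103  0.1492 -0.0024]
```

View pics/c5.png

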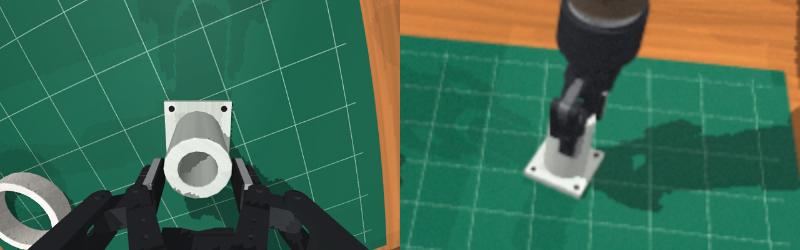

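```bash
python3 -m inch '[[0,0,0,0,0.1],[0,0,0,0,0.1],[0,0,-0.03,0,0],[0,0,-0.09,0,0],[-0.03,0,-0.15,0,0],[-0.06,0,-0.18,0,0],[-0.06,0,-0.18,0,0],[-0.06,0,-0.18,0,0]]'
cat > st.py <<'E'
from h import *
def stand(x,y,yaw):
    return R.from_euler('z',yaw).as_matrix(),np.array([x,y,0.])
o=bot.get_obs(); out=[]
for n in ('wrist','top','scene'):
    P=campose(n,bot.get_obs()); bot.camera(n)
    m=bot.masks_of(n,'sleeve') or bot.masks_of(n,'sleeve')
    s=bot.spot_point(n,'sleeve_mouth')
    if m: 
        v,c=fit([(n,m[0]['pixels'].astype(float),P)],[.5103,.1492,1.19],stand,[TUBE,FL]); print(n,'silfit',round(m[0]['score'],2),v.round(4),round(c,3))
    if s:
        px=np.array(s[0]['point'])*[640,400]; print(n,'mouth',round(s[0]['score'],2),px.round(1),atz(n,px,.08,P).round(4))
print(bot.get_obs()['clock'])
E
python3 st.py; python3 - <<'E'
from h import *
snap('wrist','w17.png');snap('scene','s17.png')
E
```

```text
clock: 19.3
eef_pos: [0.5357, 0.2143, 0.2342]
tool_rot: [-0.561, 0.828, 0.0, -0.001]
ft_force: [-0.5, -0.1, 0.5]
grip_width: 0.0853
wrist silfit 0.73 [0.5099 0.1485 1.1939] 0.152
wrist mouth 0.68 [313.8 110.1] [0.5113 0.1487 0.08  ]
top silfit 0.83 [0.5124 0.1493 1.2234] 0.155
scene silfit 0.77 [0.5071 0.1484 1.2081] 0.055
19.75
```

View pics/w17.png

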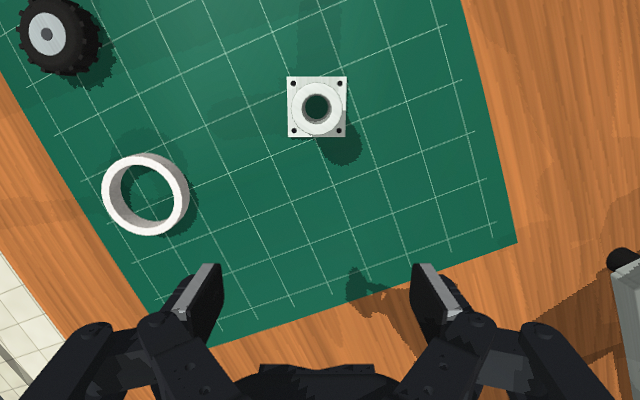

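View pics/s17.png

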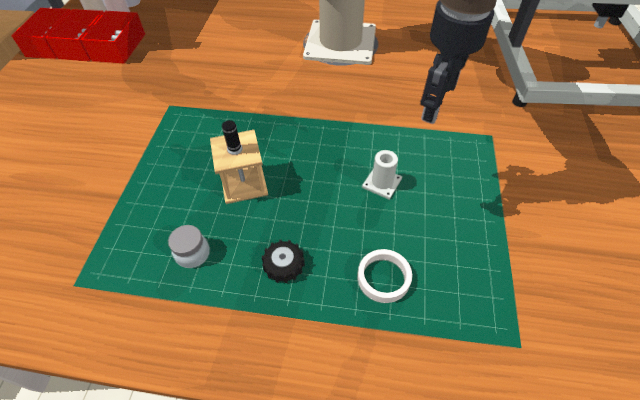

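```bash
python3 -m inch '[[0.273,-0.146,-0.025,0,0],[0.273,-0.146,-0.025,0,0],[0.273,-0.146,-0.025,0,0],[0.273,-0.146,-0.025,0,0],[0.273,-0.146,-0.025,0,0],[0.273,-0.146,-0.025,0,0],[0.273,-0.146,-0.025,0,0],[0.273,-0.146,-0.025,0,0]]'
python3 - <<'E'
from h import *
o=bot.get_obs(); P=campose('wrist',o); snap('wrist','w18.png')
m=bot.masks_of('wrist','probe'); s=bot.spot_point('wrist','probe'); print([(a['score'],np.array(a['extent'])*[640,400,640,400]) for a in m],s)
n='wrist'
TH=lambda r,z0,z1: np.vstack([np.c_[r*np.cos(a),r*np.sin(a),np.full(40,z)] for z in (z0,z1)])
model=lambda x,y:(np.eye(3),np.array([x,y,.01]))
def f(n,mm,P,parts):
    print(n,fit([(n,mm.astype(float),P)],[.553,-.14],model,parts))
if m: f('wrist',m[0]['pixels'],P,[TH(.013,.101,.161),TH(.015,.095,.101)])
for n in ('top','scene'):
    bot.camera(n); m=bot.masks_of(n,'probe')
    if m: f(n,m[0]['pixels'],campose(n),[TH(.013,.101,.161),TH(.015,.095,.101)])
    print([(a['score'],np.array(a['extent'])*[640,400,640,400]) for a in m])
print(o['eef_pos'],o['joint_pos'],bot.get_obs()['clock'])
E
```

```text
clock: 20.85
eef_pos: [0.5707, -0.0915, 0.2603]
tool_rot: [-0.562, 0.827, 0.0, -0.0]
ft_force: [0.2, -0.7, 0.6]
grip_width: 0.0853
[] [{'point': [0.4861, 0.296], 'score': 0.98}]
[]
scene (array([ 0.54763126, -0.14852152]), np.float64(0.17061389041597946))
[(0.97, array([223.232, 119.08 ,  23.872,  60.   ]))]
[ 0.57070639 -0.09150672  0.26033364] [-1.59126674e-01  3.90866020e-01  2.89721353e-01  1.47003074e+00
  2.67570185e-04 -1.35186529e+00] 21.2
```

View pics/w18.png

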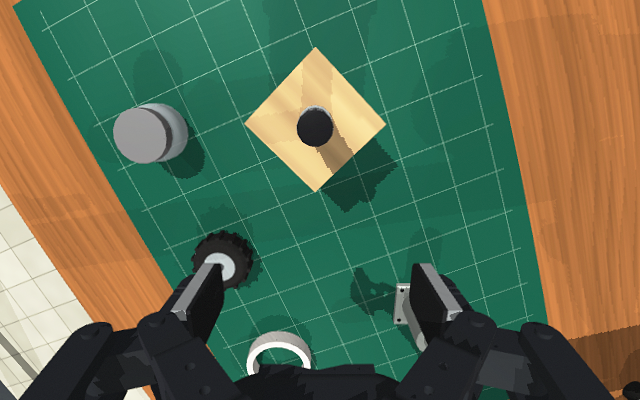

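```bash
python3 - <<'E'
from h import *
o=bot.get_obs(); P=campose('wrist',o); im=snap('wrist','w19.png')
g=(im.max(2)<70).astype(np.uint8); g[:, :270]=0; g[:,360:]=0; g[170:]=0; g[:90]=0
n,l,s,c=cv2.connectedComponentsWithStats(g); i=1+np.argmax(s[1:,4]); print(s[i],c[i])
X=atz('wrist',c[i],.171,P); print(X)
m=bot.masks_of('wrist','probe'); print([(a['score'],np.array(a['extent'])*[640,400,640,400]) for a in m])
s=bot.spot_point('wrist','holder')
if s: px=np.array(s[0]['point'])*[640,400]; print('holder',s[0]['score'],px,atz('wrist',px,0,P))
Rt=R.from_quat(o['tool_rot']).as_matrix(); print(Rt.T@(np.array([X[0],X[1],.129])-o['eef_pos']),o['eef_pos'])
E
```

```text
[ 298  109   36   39 1021] [315.0675808  128.60235064]
[ 0.54938365 -0.14737119  0.171     ]
[(0.82, array([293.632, 105.4  ,  43.712,  44.8  ]))]
holder 0.75 [317.312 121.52 ] [ 0.54991561 -0.14098671  0.        ]
[ 0.05913068 -0.00044088  0.13148488] [ 0.57084672 -0.09227346  0.26048567]
```

```bash
python3 -m inch '[[0.03,0,0,0,0],[0.058,0,0.02,0,0],[0.058,0,0.06,0,0],[0.058,0,0.1,0,0],[0.058,0,0.125,0,0],[0.058,0,0.1315,0,0],[0.058,0,0.1315,0,0],[0.058,0,0.1315,0,0]]'
python3 - <<'E'
from h import *
snap('wrist','w20.png')
E
```

```text
clock: 22.35
eef_pos: [0.5504, -0.147, 0.1304]
tool_rot: [-0.561, 0.828, -0.001, 0.001]
ft_force: [-0.3, -0.0, -0.3]
grip_width: 0.0852
```

View pics/w20.png

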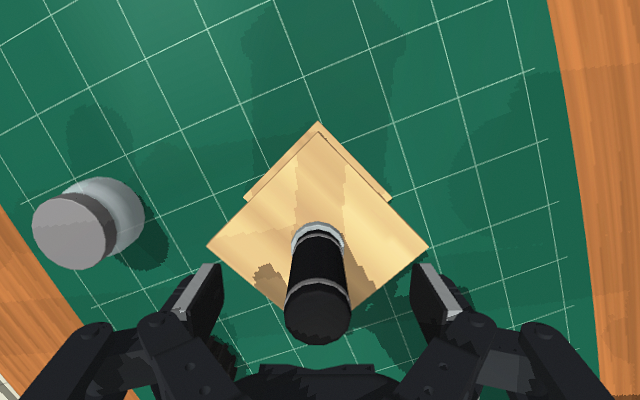

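```bash
python3 - <<'E'
from h import *
o=bot.get_obs();P=campose('wrist',o);Rt=R.from_quat(o['tool_rot']).as_matrix()
for z,r in((.111,.015),(.171,.013)):
  for x in (0,.002):
    X=o['eef_pos']+Rt@np.array([x,0,o['eef_pos'][2]-z])
    ring=np.c_[X[0]+r*np.cos(a),X[1]+r*np.sin(a),np.full(40,z)]
    p=proj('wrist',ring,P); print(z,x,p.min(0).round(1),p.max(0).round(1))
E
```

```text
0.111 0 [288.1 224.6] [342.8 274.1]
0.111 0.002 [288.  221.1] [342.9 271. ]
0.171 0 [280.1 290.8] [349.6 348.3]
0.171 0.002 [279.9 286. ] [349.7 344.2]
```

```bash
python3 -m inch '[[0.0018,0.0006,0,0,0.5],[0.0018,0.0006,0,0,1],[0.0018,0.0006,0,0,1],[0.0018,0.0006,0,0,1],[0.0018,0.0006,0,0,1],[0.0018,0.0006,0,0,1],[0.0018,0.0006,0,0,1]]'
python3 - <<'E'
from h import *
o=bot.get_obs();print(o['eef_pos'],o['ft_torque']); snap('wrist','w21.png')
E
```

```text
clock: 23.28
eef_pos: [0.5483, -0.1483, 0.1292]
tool_rot: [-0.561, 0.828, -0.0, 0.0]
ft_force: [0.2, 0.2, 2.3]
grip_width: 0.0244
[ 0.54826448 -0.14826356  0.12918086] [-0.03420636  0.03316055 -0.00844086]
```

View pics/w21.png

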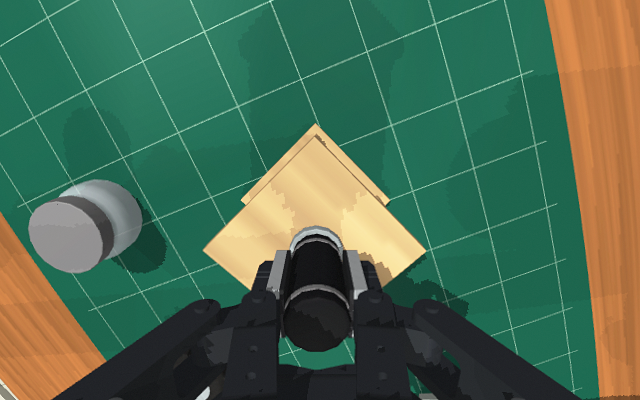

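```bash
python3 -m inch '[[0,0,-0.01,0,1],[0,0,-0.03,0,1],[0,0,-0.05,0,1],[0,0,-0.07,0,1],[0,0,-0.09,0,1],[0,0,-0.11,0,1],[0,0,-0.13,0,1],[0,0,-0.14,0,1],[0,0,-0.14,0,1],[0,0,-0.14,0,1]]'
python3 - <<'E'
from h import *
o=bot.get_obs();print(o['eef_pos'],o['ft_force'],o['ft_torque']); snap('wrist','w22.png'); snap('scene','s22.png'); snap('top','t22.png')
E
```

```text
clock: 24.58
eef_pos: [0.5476, -0.1481, 0.2679]
tool_rot: [-0.561, 0.828, 0.001, -0.001]
ft_force: [0.2, 0.4, -0.9]
grip_width: 0.0247
[ 0.54759795 -0.14806177  0.26786522] [ 0.22939553  0.39604934 -0.89907715] [-0.00700474  0.01262451  0.03530115]
```

View pics/w22.png

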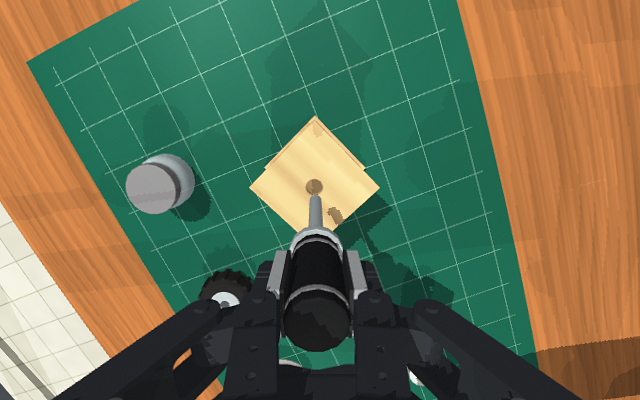

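View pics/s22.png

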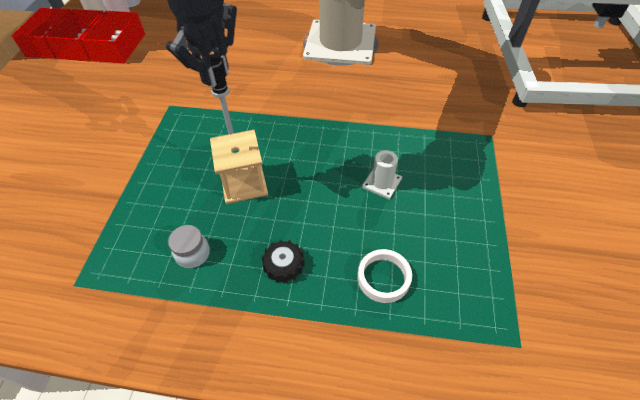

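```bash
cat > tip.py <<'E'
from h import *
import sys
o=bot.get_obs();P=campose('wrist',o);f=sys.argv[1]; snap('wrist',f);Rt=R.from_quat(o['tool_rot']).as_matrix()
print('rot',Rt[:,2].round(4),'tcp',o['eef_pos'].round(4),'clock',o['clock'])
I=cv2.imread('pics/'+f)
def q(v): return proj('wrist',o['eef_pos']+np.atleast_2d(v)@Rt.T,P)
for dz in (.114,.119,.124):
    for x in (0,.002): 
        ring=np.c_[x+.005*np.cos(a),.005*np.sin(a),np.full(40,dz)]; p=q(ring); print(dz,x,'tip ring',p.min(0).round(1),p.max(0).round(1))
        cv2.polylines(I,[np.round(p).astype(np.int32)],True,(0,0,255) if x==0 else (255,0,0),1)
cv2.imwrite('pics/z_'+f,cv2.resize(I[150:350,220:420],(600,600),interpolation=cv2.INTER_CUBIC))
s=bot.spot_point('wrist','probe_tip'); print([(k['score'],np.array(k['point'])*[640,400]) for k in s])
E
python3 tip.py w23.png
```

```text
rot [-1.8e-03  5.0e-04 -1.0e+00] tcp [ 0.5476 -0.1481  0.268 ] clock 24.725
0.114 0 tip ring [309.8 193.4] [321.9 205. ]
0.114 0.002 tip ring [309.8 191.1] [321.9 202.7]
0.119 0 tip ring [309.9 191.8] [321.8 203.2]
0.119 0.002 tip ring [309.9 189.4] [321.8 200.9]
0.124 0 tip ring [310.  190.2] [321.7 201.4]
0.124 0.002 tip ring [310.  187.9] [321.8 199.2]
[(0.74, array([317.312, 201.12 ]))]
```

View pics/z_w23.png

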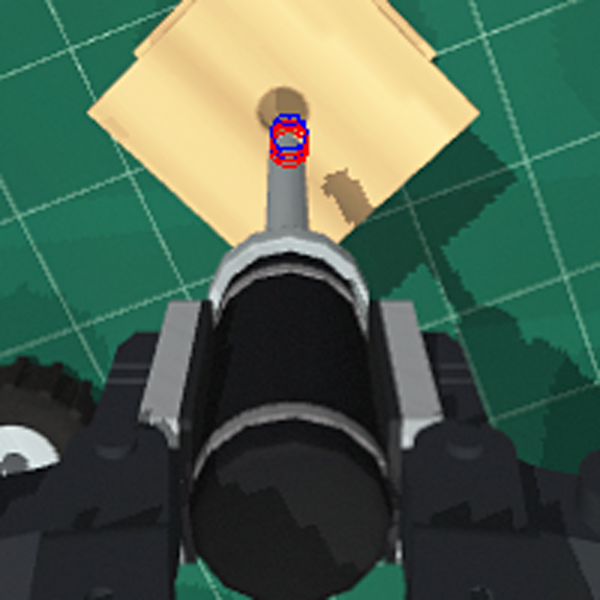

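```bash
python3 -m inch '[[-0.02,0.011,0,0,1],[-0.06,0.033,0,0,1],[-0.1,0.055,0,0,1],[-0.14,0.077,0,0,1],[-0.18,0.099,0,0,1],[-0.22,0.121,0,0,1],[-0.25,0.137,0,0,1],[-0.262,0.144,0,0,1],[-0.262,0.144,0.02,0,1],[-0.262,0.144,0.03,0,1]]'
python3 -m inch '[[0,0,0,0,1],[0,0,0,0,1],[0,0,0,0,1]]'
python3 tip.py w24.png; python3 - <<'E'
from h import *
snap('scene','s24.png'); snap('top','t24.png')
cv2.imwrite('pics/c6.png',np.hstack([cv2.resize(cv2.imread('pics/s24.png')[100:225,300:500],(400,250)),cv2.resize(cv2.imread('pics/t24.png')[180:305,160:360],(400,250))]))
E
```

```text
clock: 26.08
eef_pos: [0.5111, 0.148, 0.2378]
tool_rot: [-0.561, 0.828, 0.0, -0.001]
ft_force: [-0.3, 0.6, -1.6]
grip_width: 0.0244
clock: 26.45
eef_pos: [0.512, 0.1483, 0.2396]
tool_rot: [-0.561, 0.828, -0.0, 0.001]
ft_force: [0.2, -0.0, -2.2]
grip_width: 0.0249
rot [ 1.3e-03  3.0e-04 -1.0e+00] tcp [0.512  0.1483 0.2396] clock 26.45
0.114 0 tip ring [309.8 193.4] [321.9 205. ]
0.114 0.002 tip ring [309.8 191.1] [321.9 202.7]
0.119 0 tip ring [309.9 191.8] [321.8 203.2]
0.119 0.002 tip ring [309.9 189.4] [321.8 200.9]
0.124 0 tip ring [310.  190.2] [321.7 201.4]
0.124 0.002 tip ring [310.  187.9] [321.8 199.2]
[(0.61, array([318.592, 201.   ])), (0.17, array([315.008, 200.48 ]))]
```

View pics/w24.png

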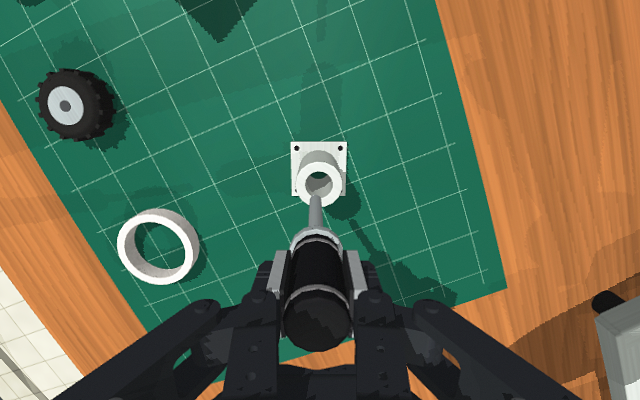

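View pics/c6.png

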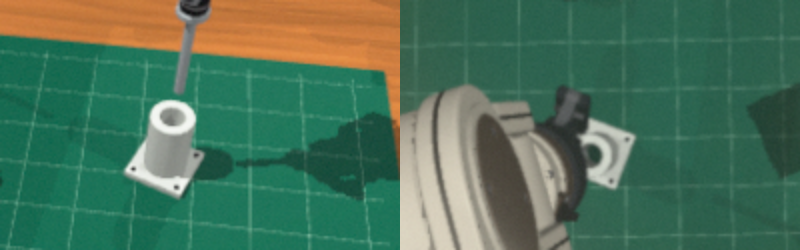

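```bash
cat > ov.py <<'E'
from h import *
import sys
f=sys.argv[1]; X=[float(sys.argv[2]),float(sys.argv[3])]
o=bot.get_obs();P=campose('wrist',o); snap('wrist',f); print(o['eef_pos'].round(4),o['clock'])
I=cv2.imread('pics/'+f); J=I[130:260,250:380]; J=cv2.resize(J,(520,520),interpolation=cv2.INTER_CUBIC); C=J.copy()
for r,z in((.013,.08),(.023,.08)):
    p=proj('wrist',np.c_[X[0]+r*np.cos(a),X[1]+r*np.sin(a),np.full(40,z)],P); cv2.polylines(C,[np.round((p+.5-[250,130])*4*4).astype(np.int32)],True,(0,0,255),1,shift=2)
yaw=1.194;F=np.array([[-.032,-.032],[.032,-.032],[.032,.032],[-.032,.032]])@np.array([[np.cos(yaw),np.sin(yaw)],[-np.sin(yaw),np.cos(yaw)]])+X
p=proj('wrist',np.c_[F,np.full(4,.008)],P); cv2.polylines(C,[np.round((p+.5-[250,130])*16).astype(np.int32)],True,(255,0,0),1,shift=2)
cv2.imwrite('pics/o_'+f,cv2.resize(np.hstack([J,C]),(800,400)))
E
python3 ov.py w25.png 0.5105 0.1487
```

```text
[0.5117 0.1485 0.2393] 26.65
```

View pics/o_w25.png

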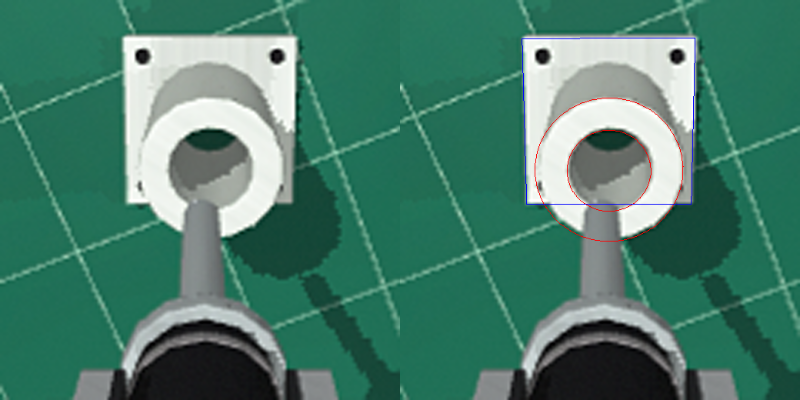

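```bash
cat > pf.py <<'E'
from h import *
o=bot.get_obs();P=campose('wrist',o); im=snap('wrist','w26.png'); m=bot.masks_of('wrist','probe') or bot.masks_of('wrist','probe')
Rt=R.from_quat(o['tool_rot']).as_matrix()
M=m[0]['pixels'].astype(float); print(m[0]['score'],np.array(m[0]['extent'])*[640,400,640,400])
TH=lambda r,z0,z1: np.vstack([np.c_[r*np.cos(a),r*np.sin(a),np.full(40,z)] for z in (z0,z1)])
parts=[TH(.005,0,.095),TH(.015,.095,.101),TH(.013,.101,.161)]
M[262:]=0
def S(px,py,dz,t,t2):
    Rp=R.from_euler('yx',[t,t2]).as_matrix()@np.diag([1,-1,-1.])
    T=np.array([px,py,dz-.119*0]); # point at probe z=.138 sits at tool (px,py,dz-.138)
    s=sil('wrist',[((X-[0,0,.138])@Rp.T+[px,py,dz-.138])@Rt.T+o['eef_pos'] for X in parts],P); s[262:]=0; return s
for dzfix in (.115,.119,.123):
    c=lambda v:np.abs(S(v[0],v[1],dzfix,v[2],v[3])-M).sum()
    r=minimize(c,[0,0,0,0],method='Nelder-Mead',options=dict(initial_simplex=np.array([[0,0,0,0],[.003,0,0,0],[0,.003,0,0],[0,0,.03,0],[0,0,0,.03]]),maxiter=250))
    px,py,t,t2=r.x; Rp=R.from_euler('yx',[t,t2]).as_matrix()@np.diag([1,-1,-1.]); tip=Rp@[0,0,-.138]+[px,py,dzfix-.138]
    print(dzfix,r.fun,r.x.round(4),'tilt deg',np.degrees(r.x[2:]).round(2),'tip tool',tip.round(4),'world',(o['eef_pos']+Rt@tip).round(4))
print(o['eef_pos'],bot.get_obs()['clock'])
E
python3 pf.py
```

```text
0.94 [284.8   192.92   68.224 158.4  ]
0.115 113.18431372549018 [-0.0009  0.0008 -0.0057  0.0112] tilt deg [-0.33  0.64] tip tool [-0.0017 -0.0007  0.115 ] world [0.513  0.1498 0.1242]
0.119 87.05882352941177 [-0.0025  0.0006 -0.003   0.0091] tilt deg [-0.17  0.52] tip tool [-0.0029 -0.0006  0.119 ] world [0.5134 0.151  0.1202]
0.123 80.26666666666668 [-0.0039  0.0013 -0.0011  0.0178] tilt deg [-0.06  1.02] tip tool [-0.004  -0.0012  0.123 ] world [0.5143 0.1518 0.1162]
[0.51165535 0.14849365 0.23917152] 26.8
```

```bash
python3 -m inch '[[0.0025,0.0014,0.01,0,1],[0.0025,0.0014,0.02,0,1],[0.0025,0.0014,0.028,0,1],[0.0025,0.0014,0.028,0,1],[0.0025,0.0014,0.028,0,1]]'
sed -i 's/w26/w27/' pf.py; python3 pf.py; python3 ov.py w28.png 0.5105 0.1487;python3 - <<'E'
from h import *
snap('scene','s28.png')
cv2.imwrite('pics/c7.png',cv2.resize(cv2.imread('pics/s28.png')[125:205,340:440],(750,600),interpolation=cv2.INTER_CUBIC))
E
```

```text
clock: 27.42
eef_pos: [0.5094, 0.1468, 0.211]
tool_rot: [-0.561, 0.828, -0.0, 0.0]
ft_force: [0.2, -0.9, -1.2]
grip_width: 0.0249
0.82 [279.424 195.4    74.816 158.2  ]
0.115 93.81568627450982 [-0.0007  0.0006 -0.0039  0.0098] tilt deg [-0.23  0.56] tip tool [-0.0012 -0.0007  0.115 ] world [0.5105 0.1476 0.096 ]
0.119 69.00784313725491 [-0.0022  0.0005 -0.0012  0.0088] tilt deg [-0.07  0.5 ] tip tool [-0.0024 -0.0007  0.119 ] world [0.5109 0.1487 0.092 ]
0.123 49.89019607843137 [-0.0037  0.0006  0.0009  0.01  ] tilt deg [0.05 0.57] tip tool [-0.0036 -0.0008  0.123 ] world [0.5115 0.1498 0.088 ]
[0.50941993 0.14677427 0.21096434] 27.525
[0.5096 0.1468 0.2113] 27.525
```

View pics/o_w28.png

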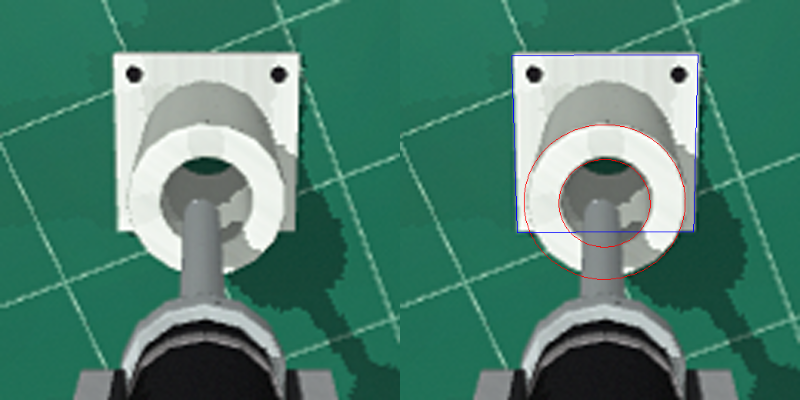

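View pics/c7.png

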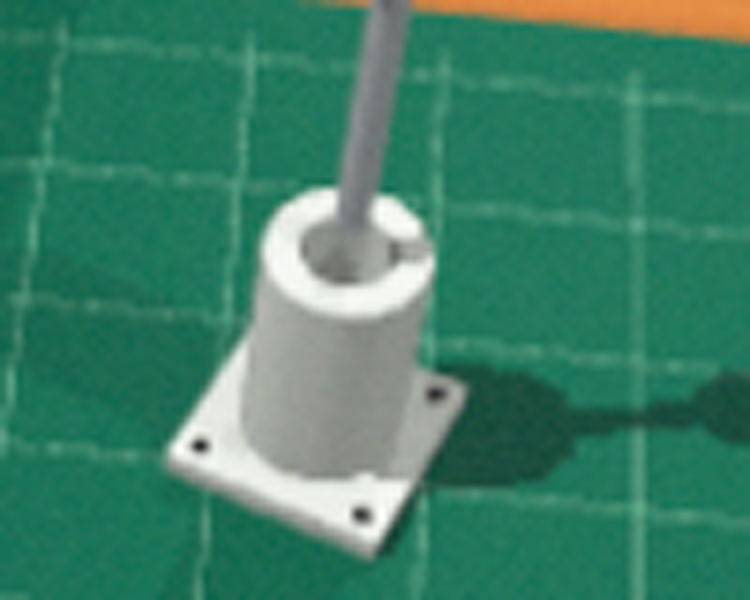

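```bash
python3 -m inch '[[0.0018,0.0008,0.0,0,1],[0.0018,0.0008,0,0,1],[0.0018,0.0008,0.008,0,1],[0.0018,0.0008,0.016,0,1],[0.0018,0.0008,0.024,0,1],[0.0018,0.0008,0.03,0,1],[0.0018,0.0008,0.03,0,1],[0.0018,0.0008,0.03,0,1]]'
cat > ck.py <<'E'
from h import *
import sys
k=sys.argv[1]
o=bot.get_obs();P=campose('wrist',o); w=snap('wrist','w%s.png'%k); s=snap('scene','s%s.png'%k); print(o['eef_pos'].round(4),o['ft_force'].round(2),o['clock'])
W=cv2.imread('pics/w%s.png'%k)[150:250,265:365]; S=cv2.imread('pics/s%s.png'%k)[135:195,355:415]
cv2.imwrite('pics/k%s.png'%k,np.hstack([cv2.resize(W,(400,400),interpolation=cv2.INTER_CUBIC),cv2.resize(S,(400,400),interpolation=cv2.INTER_CUBIC)]))
E
python3 ck.py 30
```

```text
clock: 28.62
eef_pos: [0.5081, 0.1454, 0.1811]
tool_rot: [-0.561, 0.828, -0.0, 0.0]
ft_force: [0.4, 0.4, -1.2]
grip_width: 0.0249
[0.5081 0.1454 0.1811] [ 0.36  0.42 -1.15] 28.625
```

View pics/k30.png

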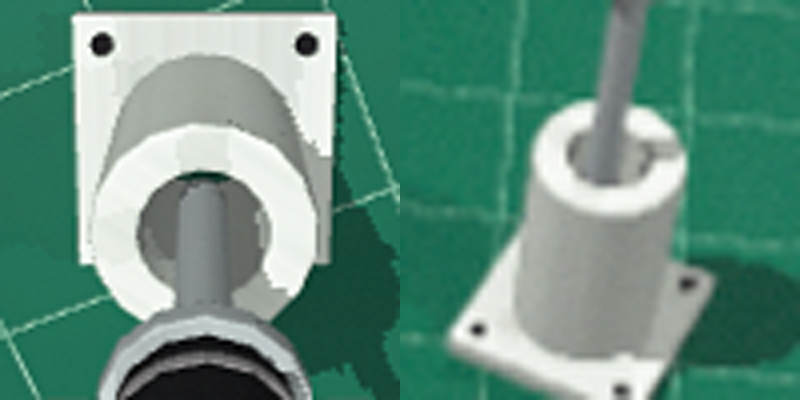

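```bash
python3 -m inch '[[0.0003,0,0.008,0,1],[0.0003,0,0.016,0,1],[0.0003,0,0.024,0,1],[0.0003,0,0.032,0,1],[0.0003,0,0.038,0,1],[0.0003,0,0.039,0,1],[0.0003,0,0.039,0,1],[0.0003,0,0.039,0,1]]'
python3 ck.py 31
```

```text
clock: 29.72
eef_pos: [0.5081, 0.1451, 0.1423]
tool_rot: [-0.561, 0.828, -0.0, 0.0]
ft_force: [-0.4, 0.2, -1.2]
grip_width: 0.0249
[0.5081 0.1451 0.1423] [-0.42  0.2  -1.22] 29.725
```

View pics/k31.png

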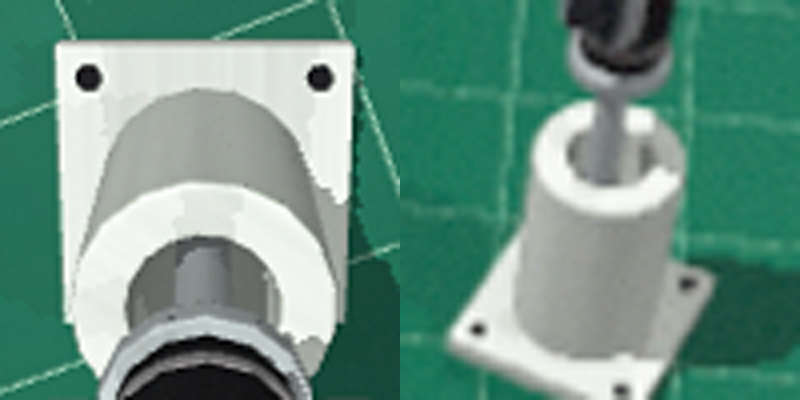

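```bash
python3 - <<'E'
from h import *
def ring(X,r,z): return np.c_[X[0]+r*np.cos(a),X[1]+r*np.sin(a),np.full(40,z)]
X=[.5105,.1487]; Ps=campose('scene'); o=bot.get_obs(); Pw=campose('wrist',o)
tz=o['eef_pos'][2]-.119
for n,P,ox,oy,k in(('scene',Ps,355,135,400/60),('wrist',Pw,265,150,4)):
    for nm,r,z in(('mouth out',.023,.08),('mouth in',.013,.08),('base out',.023,.008),('collar bot',.015,tz+.095),('stem@mouth',.005,.08)):
        p=(proj(n,ring(X,r,z),P)+.5-[ox,oy])*k; print(n,nm,p.min(0).round(0),p.max(0).round(0),'c',((p.min(0)+p.max(0))/2).round(1))
# edge measurements in the pictures
W=cv2.imread('pics/w31.png').astype(int);S=cv2.imread('pics/s31.png').astype(int)
for r in (148,152,156,158): print('scene row',r,S[r,372:404].mean(1).round().astype(int).tolist())
for r in (212,216,220): print('wrist row',r,W[r,280:352].mean(1).round().astype(int).tolist())
E
```

```text
scene mouth out [132. 103.] [287. 217.] c [209.5 159.9]
scene mouth in [166. 127.] [253. 192.] c [209.3 159.3]
scene base out [111. 255.] [255. 367.] c [183.2 311.4]
scene collar bot [173.  32.] [277. 108.] c [224.8  69.8]
scene stem@mouth [193. 147.] [226. 171.] c [209.3 159. ]
wrist mouth out [ 63. 183.] [335. 435.] c [199.1 308.8]
wrist mouth in [122. 240.] [276. 383.] c [199.  311.6]
wrist base out [98. 89.] [305. 287.] c [201.5 187.9]
wrist collar bot [ 91. 317.] [303. 508.] c [197.  412.5]
wrist stem@mouth [169. 285.] [228. 340.] c [199.  312.8]
scene row 148 [101, 83, 85, 85, 80, 84, 83, 82, 83, 81, 98, 117, 120, 125, 125, 119, 118, 120, 123, 121, 113, 103, 88, 88, 85, 101, 117, 86, 85, 85, 86, 84]
scene row 152 [80, 80, 82, 81, 86, 138, 203, 226, 245, 243, 244, 236, 155, 134, 116, 116, 158, 233, 246, 243, 228, 152, 108, 108, 95, 100, 117, 97, 100, 101, 102, 101]
scene row 156 [82, 85, 107, 193, 244, 240, 234, 223, 154, 121, 142, 143, 138, 127, 122, 122, 141, 158, 160, 142, 146, 168, 171, 174, 161, 114, 103, 82, 84, 85, 84, 85]
scene row 158 [82, 84, 135, 227, 244, 245, 246, 2
[... 524 characters left out ...]
244, 243, 241, 240, 240, 241, 242, 243, 243, 243, 244, 244, 243, 241, 231, 134, 93, 99, 103, 104, 104, 104, 104, 101, 99, 142, 142, 142, 141, 141, 138, 135, 128, 122, 117, 110, 90, 91, 106, 105, 105, 104, 104, 103, 100, 97, 143, 244, 243, 242, 241, 241, 240, 241, 242, 242, 241, 241, 241, 239, 237, 214, 125, 152, 165, 158, 123]
wrist row 220 [124, 244, 235, 202, 243, 243, 242, 241, 241, 242, 242, 241, 232, 232, 231, 233, 234, 172, 87, 95, 99, 101, 102, 103, 103, 103, 104, 104, 110, 135, 139, 140, 142, 142, 141, 137, 134, 128, 122, 117, 112, 104, 100, 106, 105, 104, 104, 105, 104, 103, 101, 110, 148, 143, 225, 244, 243, 242, 242, 241, 242, 241, 240, 240, 241, 241, 241, 238, 182, 139, 160, 125]
```

```bash
python3 -m inch '[[-0.0008,0,0,0,1],[-0.0016,0,0,0,1],[-0.0016,0,0,0,1],[-0.0016,0,0,0,1]]'
cat > sc.py <<'E'
from h import *
import sys
k=sys.argv[1]
o=bot.get_obs(); print(o['eef_pos'].round(4),o['ft_force'].round(2),o['clock'])
S=np.mean([bot.camera('scene').astype(float) for _ in range(4)],0)[:,:,::-1]
J=cv2.resize(S[128:198,350:420].astype(np.uint8),(700,700),interpolation=cv2.INTER_CUBIC)
cv2.imwrite('pics/q%s.png'%k,cv2.resize(J,(400,400))); C=J.copy()
X=[float(sys.argv[2]),float(sys.argv[3])]; Y=[float(sys.argv[4]),float(sys.argv[5])]; P=campose('scene'); tz=o['eef_pos'][2]-.119
def ring(X,r,z): return np.c_[X[0]+r*np.cos(a),X[1]+r*np.sin(a),np.full(40,z)]
def d(Q,col,closed=True): cv2.polylines(C,[np.round((proj('scene',Q,P)+.5-[350,128])*10*4).astype(np.int32)],closed,col,1,shift=2,lineType=cv2.LINE_AA)
for r in(.013,.023): d(ring(X,r,.08),(0,0,255))
d(ring(X,.023,.008),(0,0,255))
t,_=ray('scene',(380,150)); v=np.array(Y)-t[:2]; n=np.array([-v[1],v[0]])/np.linalg.norm(v)
for s in(-1,1): d(np.array([[*(np.array(Y)+s*.005*n),z] for z in (.07,tz+.095)]),(255,0,0),False)
d(ring(Y,.015,tz+.095),(255,0,0)); d(ring(Y,.015,tz+.101),(255,0,0))
cv2.imwrite('pics/q%s.png'%k,cv2.resize(np.hstack([J,C]),(800,400),interpolation=cv2.INTER_AREA))
E
python3 sc.py 32 .5105 .1487 .5105 .1487
```

```text
clock: 30.32
eef_pos: [0.5084, 0.1466, 0.1419]
tool_rot: [-0.561, 0.828, 0.0, -0.0]
ft_force: [-0.9, 0.4, -1.0]
grip_width: 0.0246
[0.5084 0.1466 0.1419] [-0.94  0.44 -0.96] 30.325
```

View pics/q32.png

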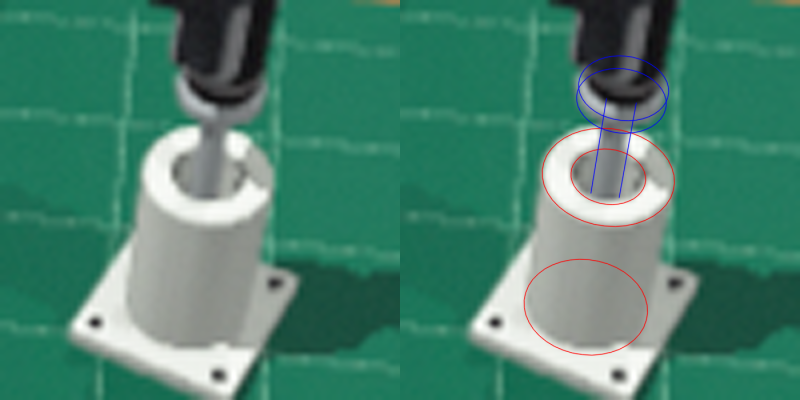

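```bash
python3 ck.py 33; python3 st.py; python3 - <<'E'
from h import *
im=bot.camera('top'); cv2.imwrite('pics/t33.png',im[:,:,::-1])
o=bot.get_obs(); print(o['joint_vel'].round(3),o['clock'])
E
```

```text
[0.5084 0.1465 0.1419] [-0.08  0.88 -1.12] 30.525
wrist silfit 0.8 [0.5094 0.1479 1.1907] 0.303
wrist mouth 0.85 [313.6 225.5] [0.5106 0.1483 0.08  ]
top silfit 0.55 [0.5123 0.147  1.2653] 2.183
top mouth 0.76 [251.  256.2] [0.5149 0.1562 0.08  ]
scene silfit 0.61 [0.5077 0.1486 1.2049] 0.116
scene mouth 0.74 [387.2 157.4] [0.5076 0.1512 0.08  ]
31.075
[-0.001  0.001 -0.     0.    -0.001  0.   ] 31.125
```

View pics/k33.png

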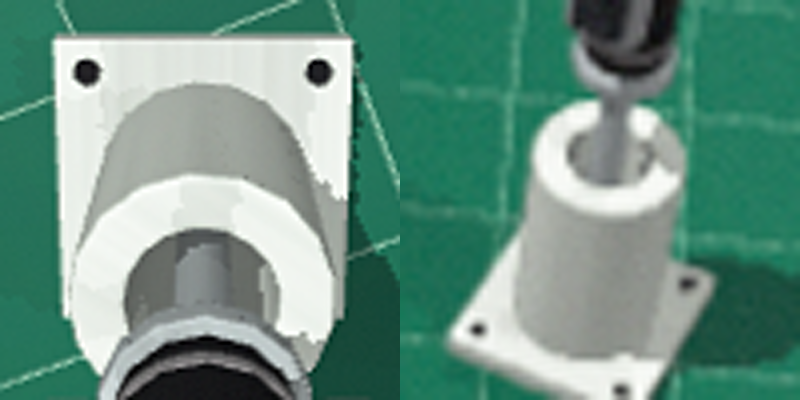

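View pics/s33.png

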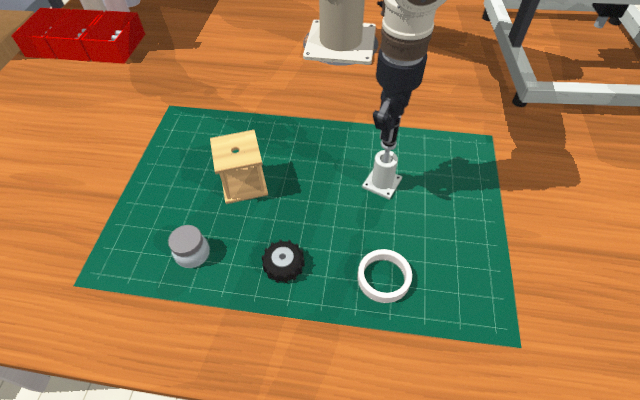

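```bash
python3 -c "
from workcell import bot
print(bot.job_done()); print(bot.get_obs()['clock'])"
```

```text
the job is handed in; nothing more can be done
None
the job is handed in; nothing more can be done
```

The sleeve is standing upright on its flange, released. The probe is held upright and still in its bore, with the tip in the lower half and clear of the bench. I handed the job in at about 31 s.

**How it went**
- **Standing the sleeve:** two grips held it rigidly or dropped it a few centimetres back onto the bench. On the third I gripped it by the mouth and loosened the fingers until it swung down under its own weight. I then walked it flat on its flange, let go and backed away.
- **Probe:** I lifted it by its handle out of the stand, centred it over the mouth with the cameras and lowered it in steps. I saw no sign of it touching the sleeve.

**Last checks**
- **Sleeve:** the pose fit at release gave 90.3°. It did not appear to move while the probe went in.
- **Centring:** in the wrist and scene pictures the stem sits in the middle of the bore to within about 1 mm.
- **Tip height:** about 23 mm above the bench, worked out from the arm's position. The scene picture suggests up to about 27 mm. Both are in the lower half, which ends at 40 mm.
- **Contact and motion:** the force at the wrist was only about the probe's weight, and the joints were at rest.
- **Other objects:** the tape, jar and wheel look untouched.

**Disagreements**
- The overhead camera's view of the sleeve was mostly hidden by the arm, so its fit at the end was poor and I did not use it.
- The scene network put the mouth point about 3 mm from the other estimates. I relied on the edges in the pictures instead.

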